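# Hang a washed tamper in its keyed ring holder

### The job

Draw the steel-headed tamper out of the white drain block and hang it up to dry: drop it handle-first down through the sprung brass ring of the holder, then, pressing only lightly, turn it until its cross key falls into the ring's notches - stop turning there, never force it - and lower it so that the head sits fully home on the ring, upright. Let go of it there, and leave the small black-capped vial and the beaker undisturbed.

Things in the scene. Friction and masses are not known exactly. Their poses are not given: they have to be found in the camera images.
- tamper: Sample tamper, standing handle down, head up, in the drain block; 0.15 to 0.31 kg. Origin on its axis at the flat underside of the head; z points up the axis through the head, x along the cross key. Head: plain steel cylinder 37 mm in diameter from z = 0 to +45 mm. Blue handle 16 mm in diameter from z = 0 down to -90 mm. Round but for the key, so any gripper yaw will do.
- head_grip (a point): Centre of the tamper's steel head at the height to grip it, on the axis 30 mm above the head's underside.
- cross_key (a point): Centre of the underside of the flat steel cross key through the handle right under the head: 36 mm long (along the tamper's x), 6 mm wide, 7 mm high, so this point lies 7 mm below the head's underside.
- handle_tip (a point): Lower end of the tamper's handle, on its axis, 90 mm below the head's underside; the last 10 mm taper from 16 to 8 mm in diameter.
- drain_block: Fixed white plastic block, 70 x 70 x 55 mm, origin at the centre of its underside; the tamper stands loosely in its central hole.
- block_hole (a point): Mouth of the drain block's hole (diameter 18.5 mm, 45 mm deep), on the block's top 55 mm over the bench.
- holder: Fixed ring holder. Origin on the bench under the ring's axis; z up; x points from the ring to the post (75 mm away, 106 mm high). Grey foot 150 x 80 x 12 mm; grey sleeve 52 mm in outer diameter round the ring, 80 to 102 mm over the bench; nothing under the ring but the foot. Handle and holder must never feel more than 25 N.
- ring_top (a point): Centre of the brass ring's upper rim, at its tooth tops, 120 mm over the bench. Four teeth 8 mm high, parted by four notches about 9 mm wide at 90 degrees; the key fits either pair. How the ring is turned is NOT measured and does not follow the holder's yaw. Key on the teeth: head's underside 7 mm above this point. Key in the notches: it lies flat on the teeth, level with this point.
- ring_bore (a point): Upper mouth of the ring's 19 mm bore, on the axis 112 mm over the bench, at the foot of the teeth (which leave an opening of about 25 mm). The bore is 29 mm long. The ring is 45 mm in outer diameter.
- ring_spring (a point): Lower end of the ring's seat, 83 mm over the bench when up. The ring is sprung: pushed straight down it yields from about 6 N to 12 N at 6 mm, then stops hard; the spring bears the tamper's weight. When the key falls into the notches the ring springs up again and the push falls away. The ring resists being turned (about 2 N m). ring_top, ring_bore and this point do not move with it.
- vial_c: Bystander: black-capped small vial, 28 x 28 x 55 mm, origin under its centre.
- beaker: Bystander: clear beaker, 57 x 57 x 69 mm, origin under its centre.

How it is judged:
On the way, in this order (a step that is already met when the one before it is completed fails the run):
1. the tamper is drawn fully out of the drain block's hole (z of handle_tip in the frame of block_hole above 0.003 m), for 0.1 s.
2. its handle hangs through the ring, tip below the sleeve (z of handle_tip in the frame of ring_top below -0.045 m and horizontal distance between handle_tip and ring_top below 0.008 m), for 0.1 s.
At the end, for the whole second after the job is handed in: The tamper hangs at rest and released in the ring, handle down, its key in the notches: the head's underside within 2.5 mm above (4 mm below) the ring's upper rim ring_top, within 4 mm of its axis, upright to 0.06 rad (z of tamper in the frame of ring_top between -0.004 and 0.0025 m and horizontal distance between tamper and ring_top below 0.004 m and angle between tamper's own z axis and vertical below 0.06 rad and linear speed of tamper below 0.01 m/s); the robot touches nothing.
It fails at once if tamper and ring holder pressed together with more than 25 N (contact force between tamper and holder above 25 N).
It fails at once if the black-capped vial or the beaker moved by more than 20 mm or tipped (distance of any of vial_c, beaker from where it was at the start of the episode above 0.02 m or angle between any of vial_c, beaker's own z axis and vertical above 0.5 rad).
It also fails if it takes over 64 s, if anything falls off the work surface, if the arm or the gripper's body presses on something with over 40 N, if the wrist force passes 120 N, or if a joint passes its speed limit or range.

### The arm

A 6-joint arm with a two-finger parallel gripper is mounted at the origin on a cart in front of the work surface, level with it; the furniture and walls round the work are solid. World frame = base frame: x ahead of the robot, y to its left, z up, the work surface at z = 0. Lengths are in m, angles in rad, forces in N, time in s.
With the tool pointing down it reaches from about 0.25 to 0.775 m from the base axis. Payload 4 kg.
Tool frame: the origin (TCP) lies midway between the tips of the shut fingers; the grasp point (between the pads) lies 19 mm behind it; y points along the fingers, x is the direction in which the jaws open and shut, and the axes are right-handed (so a half turn about y gives the same grasp; the last joint's range is limited). The gripper opens to 94 mm and grips with 3 to 60 N. Pads are 16 mm wide; open, the fingers measure 119 mm over their backs; the gripper's body (75 mm by 177 mm) begins 78 mm behind the grasp point.
Start: joints at [1.109, 0.087, 1.371, -0, 1.684, -0.103], TCP at [0.193, 0.515, 0.206] pointing down, gripper open.
Joint ranges: [-3.1, 3.1], [-0.76, 2.03], [0.27, 2.55], [-1.08, 4.22], [0.17, 2.65], [-2.57, 2.57]. Speed limits (rad/s): [2.79, 2.79, 3.14, 3.14, 3.14, 3.14].

### API

Orientations are given as [roll, pitch, yaw] about the fixed x, y, z axes, in that order (R = Rz(yaw) Ry(pitch) Rx(roll)).
In Python, from bench import robot gives the robot as it stands.
- The arm moves only by the shell command python3 -m creep 'ROWS'. ROWS is JSON, a list of rows, each a list of 7 numbers: the shift along the tool's x, y, z in mm, then the turn, a rotation vector about the tool's x, y, z in degrees, then the closure in counts, from 0 (fully open) to 255 (shut). A call has 1 to 5 rows; each row is the pose to reach, as a shift and turn from the pose commanded when the call began, along the tool's axes at that moment; what a row does not reach only later rows make up. A row lasts 1/8 s, in which the tool goes at most 62.5 mm and 10.7 degrees, less where a joint would pass 70% of its speed; a pose out of reach is approached as far as the arm can. A call with a gripper value outside its range is refused whole. The fingers move at their own pace and stop on an object; the grip force is fixed at half the most. Time passes only in rows, so rows that repeat a pose let the fingers close. It gives the time, the measured TCP pose, the force and the opening at its end, in the units of the state.
- robot.get_obs(): the state, without advancing time (a new reading comes with each control period).
- robot.snapshot(name): name is "side" or "top"; returns a dict with "color" (420x560x3 uint8, blue, green, red), "fx", "fy", "cx", "cy" (pixels), "world_from_camera" (4x4, takes a point from camera to world coordinates). Camera axes: x right, y down, z forward; pixel columns grow to the right and rows downward; lengths in m; the calibration is good to about 2 mm. A picture is of the moment at which its call begins. There is no depth.
- robot.close_job(): hands the job in, once; it reports no verdict.
Trained networks look in the newest picture that a camera, given by its name, has taken for a name from the list of things; names that differ only in an ending like _2 or _b are one class to them, and where a whole thing is asked for, a point or a joint stands for the part that bears it (a point fixed in the world has none). Each returns a list of dicts, best first, with "p" (0 to 1); they miss things now and then, are a little off and sometimes report something else, mostly with a low value. They report only what shows in the picture. A call takes as long as a camera call.
- robot.spot_in(name, camera): "point" ([x, y, z] in m, in world coordinates, good to about 4 mm: the middle of the surface that is visible of it).
- robot.landmark_of(name, camera): "point" ([x, y, z] in m, in world coordinates, good to about 4 mm: a listed point, or the origin of a listed thing).
The state is a dict: "time": time; "joint_positions": joint angles; "qvel": joint speeds; "joint_torque": joint torques, N m; "tool_pos": TCP position; "ee_rot": TCP orientation; "wrist_force": force on the tool from outside, world axes, zero at the start; "wrist_torque": the same for the moment, N m; "width": finger opening in m.
Only numpy, scipy, OpenCV 4.12 (cv2) and the standard library are available. Lean on these libraries where they do the work, as an engineer would, in place of code of your own. Each camera call takes 0.05 s, during which the arm holds its last target.

## Working session

There is one attempt and no reset: what is moved stays moved. The work goes in short steps, Python scripts to look and compute and a shell command to move; the robot and the scene stay as the last step left them, time stands still between calls to the robot, and variables do not carry over. Pictures are saved under pics/ and viewed, and the job is handed in when it is done.

```bash
mkdir -p pics; ls
python3 - <<'E'
from bench import robot
import cv2
for c in ("side","top"):
    s=robot.snapshot(c); cv2.imwrite(f"pics/{c}0.png",s["color"])
    print(c,s["fx"],s["cx"],s["cy"],s["world_from_camera"].round(3).tolist() if hasattr(s["world_from_camera"],'round') else s["world_from_camera"])
    for n in ("tamper","head_grip","block_hole","ring_top","holder","vial_c","beaker","handle_tip"):
        r=robot.landmark_of(n,c); print(n,[(round(d["p"],2),[round(float(v),4) for v in d["point"]]) for d in r[:2]])
o=robot.get_obs();print({k:(o[k]) for k in("time","tool_pos","ee_rot","wrist_force","width")})
E
```

```text
pics
side 500.38797396536785 272.8477966178657 207.8936977677355 [[-0.969, -0.117, 0.219, 0.35], [-0.248, 0.44, -0.863, 0.645], [0.005, -0.89, -0.455, 0.53], [0.0, 0.0, 0.0, 1.0]]
tamper [(0.7, [0.4346, -0.068, 0.0963])]
head_grip [(0.73, [0.4328, -0.0657, 0.1267])]
block_hole [(0.73, [0.4364, -0.0677, 0.0556])]
ring_top [(0.67, [0.4842, -0.339, 0.1181])]
holder [(0.82, [0.4885, -0.3357, 0.0015])]
vial_c [(0.79, [0.654, -0.1862, -0.0007])]
beaker [(0.89, [0.6778, -0.0843, -0.0013])]
handle_tip [(0.22, [0.4345, -0.0696, 0.0037])]
top 508.32220301571715 282.6310635137839 214.4567067008228 [[0.019, -0.995, 0.094, 0.489], [-1.0, -0.019, 0.001, -0.199], [0.0, -0.094, -0.996, 1.084], [0.0, 0.0, 0.0, 1.0]]
tamper [(0.87, [0.4337, -0.0654, 0.1015])]
head_grip [(0.72, [0.4306, -0.0684, 0.1347]), (0.26, [0.4845, -0.3404, 0.1205])]
block_hole [(0.8, [0.4306, -0.0634, 0.0538])]
ring_top [(0.65, [0.4843, -0.3394, 0.1205])]
holder [(0.82, [0.4848, -0.3422, -0.0006])]
vial_c []
beaker [(0.8, [0.6685, -0.081, -0.0037])]
handle_tip []
{'time': 0.9, 'tool_pos': array([0.19313255, 0.51501853, 0.20551377]), 'ee_rot': array([-1.57078638e+00, -1.47562360e-04,  1.21204639e+00]), 'wrist_force': array([-0.64127463,  0.50911814, -0.90185853]), 'width': 0.09415311335328051}
```

View pictures.

View pics/side0.png

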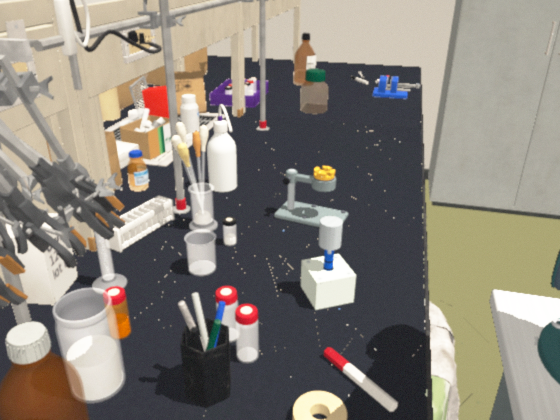

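View pics/top0.png

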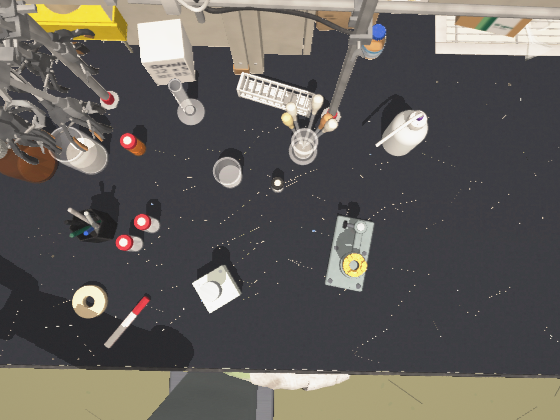

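Run:
```python
import cv2,numpy as np
a=cv2.imread("pics/top0.png");b=cv2.imread("pics/side0.png")
c1=cv2.resize(a[235:295,325:385],(380,380),interpolation=cv2.INTER_CUBIC)
c2=cv2.resize(a[260:320,186:246],(380,380),interpolation=cv2.INTER_CUBIC)
cv2.imwrite("pics/t0z.png",np.hstack([c1,c2]))
c1=cv2.resize(b[160:230,270:350],(400,350),interpolation=cv2.INTER_CUBIC)
c2=cv2.resize(b[210:310,290:370],(400,500),interpolation=cv2.INTER_CUBIC)
cv2.imwrite("pics/s0z.png",np.hstack([np.vstack([c1,np.zeros((150,400,3),np.uint8)]),c2]))
```

```text
(no output)
```

View pics/t0z.png

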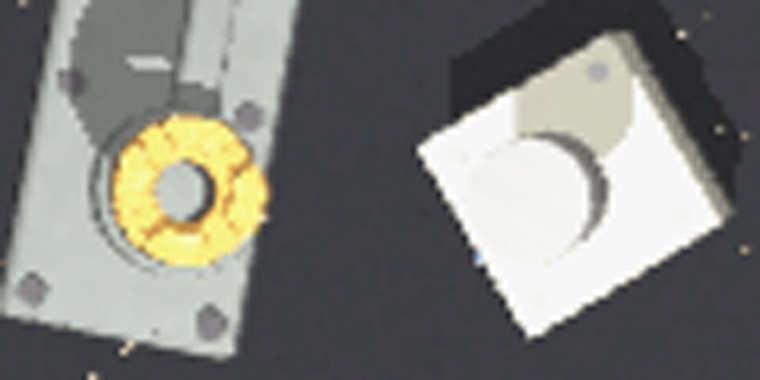

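View pics/s0z.png

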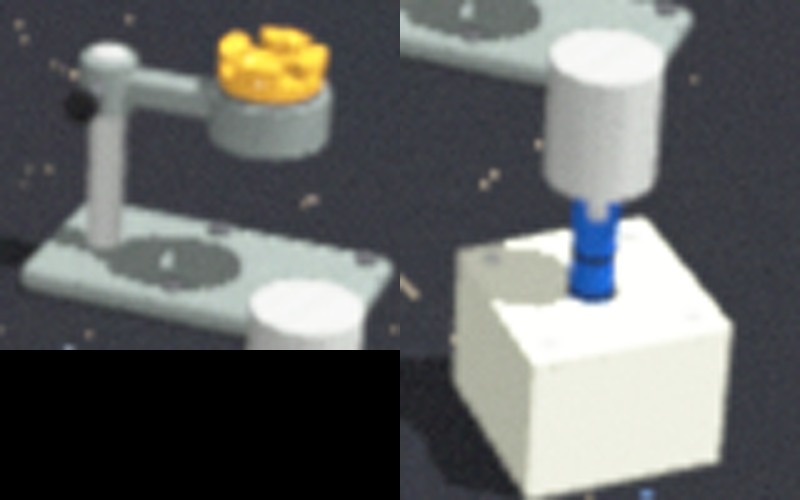

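```bash
cat > h.py <<'E'
import numpy as np,cv2
C={"top":(508.322,282.631,214.457),"side":(500.388,272.848,207.894)}
def ray(s,u,v,z):
    T=np.array(s["world_from_camera"]);d=T[:3,:3]@np.array([(u-s["cx"])/s["fx"],(v-s["cy"])/s["fy"],1]);o=T[:3,3]
    return o+d*(z-o[2])/d[2]
def proj(s,p):
    T=np.array(s["world_from_camera"]);q=T[:3,:3].T@(np.asarray(p)-T[:3,3]);return np.array([s["fx"]*q[0]/q[2]+s["cx"],s["fy"]*q[1]/q[2]+s["cy"]])
E
python3 - <<'E'
from bench import robot
from h import *
s=robot.snapshot("top")
im=s["color"];hsv=cv2.cvtColor(im,cv2.COLOR_BGR2HSV)
m=((hsv[...,1]>90)&(hsv[...,0]>10)&(hsv[...,0]<35)).astype(np.uint8);m[:235]=0;m[295:]=0;m[:,:325]=0;m[:,385:]=0
cs,_=cv2.findContours(m,cv2.RETR_EXTERNAL,cv2.CHAIN_APPROX_NONE);c=max(cs,key=cv2.contourArea)
e=cv2.minEnclosingCircle(c);el=cv2.fitEllipse(c);print("ring",e,el)
for z in(.120,.112):print(ray(s,*el[0],z).round(4))
print("head",ray(s,210.2,291.1,.145).round(4), "pred head px",proj(s,[.4325,-.0665,.145]))
# block: bright mask
# rectified ring view at z=.12
ctr=ray(s,*el[0],.119)
N=360;g=np.zeros((N,N,2),np.float32)
for i in range(N):
  for j in range(N):
    g[i,j]=proj(s,[ctr[0]+(N/2-i)*.05/N,ctr[1]+(N/2-j)*.05/N,.120])
r=cv2.remap(im,g[...,0],g[...,1],cv2.INTER_CUBIC)
s2=robot.snapshot("side")
for i in range(N):
  for j in range(N):
    g[i,j]=proj(s2,[ctr[0]+(N/2-i)*.05/N,ctr[1]+(N/2-j)*.05/N,.120])
r2=cv2.remap(s2["color"],g[...,0],g[...,1],cv2.INTER_CUBIC)
cv2.imwrite("pics/rect.png",np.hstack([r,r2]))
gray=cv2.cvtColor(r,cv2.COLOR_BGR2GRAY).astype(float)
for rad in(.016,.019):
  v=[]
  for a in range(0,360,6):
    t=np.radians(a);i=int(N/2-rad*np.cos(t)*N/.05);j=int(N/2-rad*np.sin(t)*N/.05);v.append(gray[i-4:i+5,j-4:j+5].mean())
  v=np.array(v);print(rad,[int(x) for x in v]); print("fold90",[int(x) for x in v.reshape(4,15).mean(0)])
E
```

```text
ring ((354.625, 264.5), 12.465678215026855) ((354.272216796875, 264.6422424316406), (22.67925262451172, 23.800453186035156), 107.00873565673828)
[ 0.4872 -0.3348  0.12  ]
[ 0.4872 -0.3359  0.112 ]
head [ 0.4339 -0.068   0.145 ] pred head px [209.38065421 291.86546984]
0.016 [231, 231, 230, 210, 210, 229, 230, 229, 228, 226, 227, 230, 233, 234, 235, 232, 230, 234, 229, 219, 228, 234, 216, 162, 186, 224, 234, 236, 235, 235, 238, 235, 231, 209, 216, 231, 230, 231, 211, 198, 230, 233, 236, 233, 232, 236, 237, 234, 176, 146, 202, 231, 226, 214, 223, 234, 236, 232, 231, 234]
fold90 [234, 233, 232, 206, 198, 223, 231, 226, 204, 208, 229, 233, 234, 233, 234]
0.019 [236, 234, 231, 234, 220, 233, 231, 208, 182, 233, 230, 230, 235, 236, 233, 233, 231, 231, 235, 229, 231, 228, 209, 192, 217, 230, 230, 230, 232, 231, 232, 230, 229, 230, 228, 232, 231, 231, 216, 216, 230, 233, 231, 231, 233, 231, 233, 232, 216, 155, 191, 232, 227, 222, 233, 232, 232, 230, 233, 237]
fold90 [233, 232, 230, 229, 208, 222, 231, 219, 203, 225, 231, 231, 232, 233, 233]
```

View pics/rect.png

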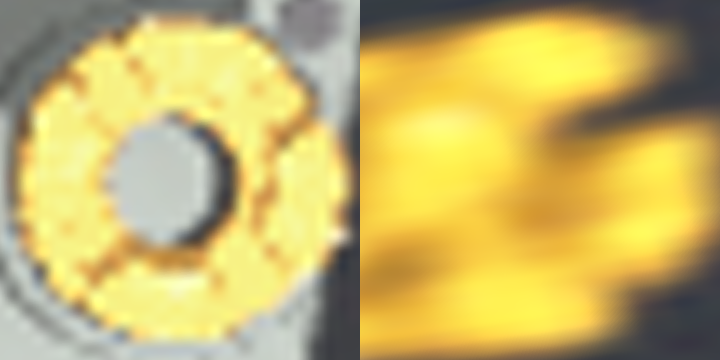

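Run:
```python
from bench import robot
from h import *
S={c:robot.snapshot(c) for c in("top","side")}
for nm,ctr in(("mine",(.4872,-.335)),("net",(.4843,-.339))):
  out=[]
  for c,(x0,y0) in(("top",(325,235)),("side",(285,150))):
    s=S[c];im=cv2.resize(s["color"][y0:y0+60,x0:x0+60],(390,390),interpolation=cv2.INTER_CUBIC)
    for z in(.120,.091):
      P=[proj(s,[ctr[0]+.0225*np.cos(t),ctr[1]+.0225*np.sin(t),z]) for t in np.linspace(0,2*np.pi,60)]
      P=((np.array(P)-[x0,y0]+.5)*6.5).astype(np.int32);cv2.polylines(im,[P],True,(255,0,0) if z>.1 else (0,255,0),1)
    out.append(im)
  cv2.imwrite(f"pics/ov_{nm}.png",np.hstack(out))
a=np.vstack([cv2.imread("pics/ov_mine.png"),cv2.imread("pics/ov_net.png")]);cv2.imwrite("pics/ov.png",cv2.resize(a,(600,600)))
# head overlay
ctr=(.4339,-.068);out=[]
for c,(x0,y0) in(("top",(186,260)),("side",(300,210))):
    s=S[c];im=cv2.resize(s["color"][y0:y0+60,x0:x0+60],(390,390),interpolation=cv2.INTER_CUBIC)
    for z in(.145,.10):
      P=[proj(s,[ctr[0]+.0185*np.cos(t),ctr[1]+.0185*np.sin(t),z]) for t in np.linspace(0,2*np.pi,60)]
      P=((np.array(P)-[x0,y0]+.5)*6.5).astype(np.int32);cv2.polylines(im,[P],True,(255,0,0) if z>.12 else (0,255,0),1)
    out.append(im)
cv2.imwrite("pics/ovh.png",np.hstack(out))
```

```text
(no output)
```

View pics/ov.png

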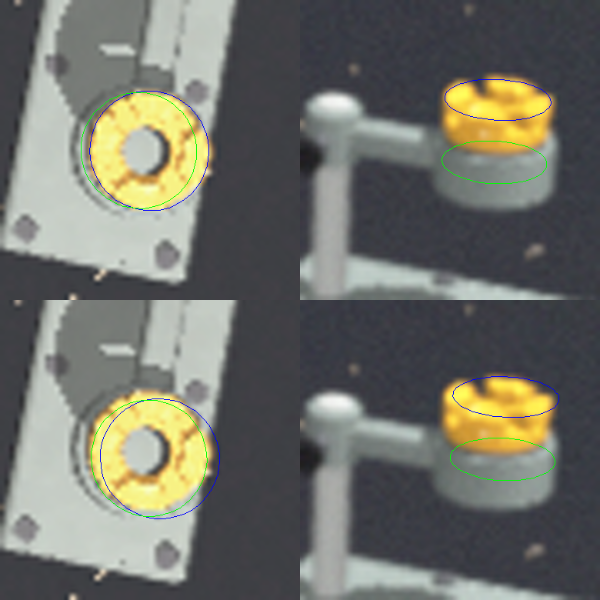

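View pics/ovh.png

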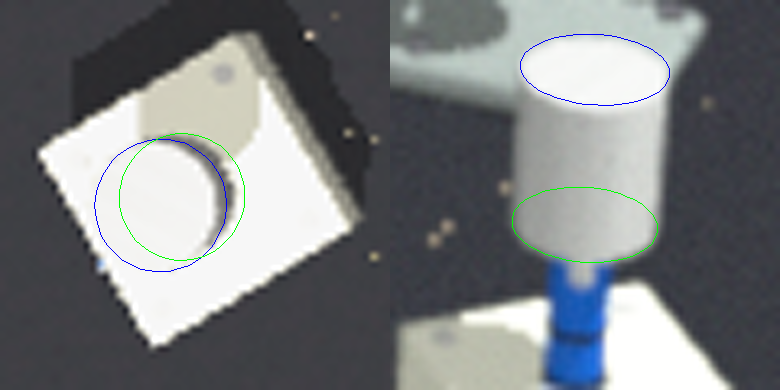

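```bash
python3 -m creep '[[0,-50,0,0,0,0,0],[-37,-50,-34,0,8,0,0],[-74,-50,-69,0,16,0,0],[-111,-50,-103,0,24,0,0],[-148,-50,-138,0,32,0,0]]'
cat >> h.py <<'E'
from scipy.spatial.transform import Rotation as Ro
def todo(o,p,yaw=None):
    R=Ro.from_euler("xyz",o["ee_rot"]).as_matrix();d=R.T@(np.array(p)-o["tool_pos"])*1000
    print("tcp",o["tool_pos"].round(4),"rot",o["ee_rot"].round(4),"F",o["wrist_force"].round(2),"t",round(o["time"],2),"w",round(o["width"],4))
    print("tool shift mm",d.round(1))
    if yaw is not None: print("turn deg about tool y",round(-np.degrees(yaw-o["ee_rot"][2]),2))
E
python3 - <<'E'
from bench import robot
from h import *
todo(robot.get_obs(),[.434,-.068,.2],.165)
E
```

```text
time: 1.72
tool_pos: [0.2707, 0.3265, 0.2557]
ee_rot: [-1.571, -0.001, 0.649]
wrist_force: [1.0, 0.0, 1.7]
width: 0.0939
tcp [0.2707 0.3265 0.2557] rot [-1.5709e+00 -9.0000e-04  6.4950e-01] F [0.95 0.02 1.71] t 1.73 w 0.0939
tool shift mm [-108.6   55.6 -412.9]
turn deg about tool y 27.76
```

```bash
python3 -m creep '[[-14,0,-53,0,7,0,0],[-28,0,-106,0,14,0,0],[-42,0,-159,0,21,0,0],[-56,0,-212,0,28,0,0],[-70,0,-265,0,28,0,0]]'
python3 - <<'E'
from bench import robot
from h import *
todo(robot.get_obs(),[.434,-.068,.2],.165)
E
```

```text
time: 2.35
tool_pos: [0.3763, 0.0733, 0.2558]
ee_rot: [-1.571, -0.002, 0.164]
wrist_force: [1.1, 0.1, -1.1]
width: 0.0943
tcp [0.3763 0.0733 0.2558] rot [-1.5707e+00 -1.5000e-03  1.6410e-01] F [ 1.11  0.05 -1.15] t 2.35 w 0.0943
tool shift mm [  33.7   55.9 -148.8]
turn deg about tool y -0.05
```

```bash
python3 -m creep '[[12,0,-53,0,0,0,0],[24,20,-106,0,0,0,0],[34,50,-149,0,0,0,0],[34,50,-149,0,0,0,0],[34,50,-149,0,0,0,0]]'
python3 - <<'E'
from bench import robot
from h import *
for c in("top","side"):
    s=robot.snapshot(c);cv2.imwrite(f"pics/{c}1.png",s["color"])
    r=robot.landmark_of("head_grip",c);print(c,[(round(d["p"],2),np.round(d["point"],4)) for d in r[:2]])
todo(robot.get_obs(),[.434,-.068,.111],.165)
b=cv2.imread("pics/side1.png")[170:310,270:410];t=cv2.imread("pics/top1.png")[220:360,146:286]
cv2.imwrite("pics/z1.png",cv2.resize(np.hstack([t,b]),(800,400),interpolation=cv2.INTER_CUBIC))
E
```

```text
time: 2.98
tool_pos: [0.4339, -0.066, 0.2059]
ee_rot: [-1.57, -0.0, 0.165]
wrist_force: [-0.1, 0.3, 0.5]
width: 0.0938
top [(0.68, array([ 0.4339, -0.0698,  0.1309]))]
side [(0.85, array([ 0.4317, -0.0684,  0.1315]))]
tcp [ 0.4343 -0.0655  0.2068] rot [-1.5717 -0.0025  0.1668] F [ 0.78 -0.34 -0.77] t 3.17 w 0.0939
tool shift mm [-0.9 95.8 -2.4]
turn deg about tool y 0.1
```

View pics/z1.png

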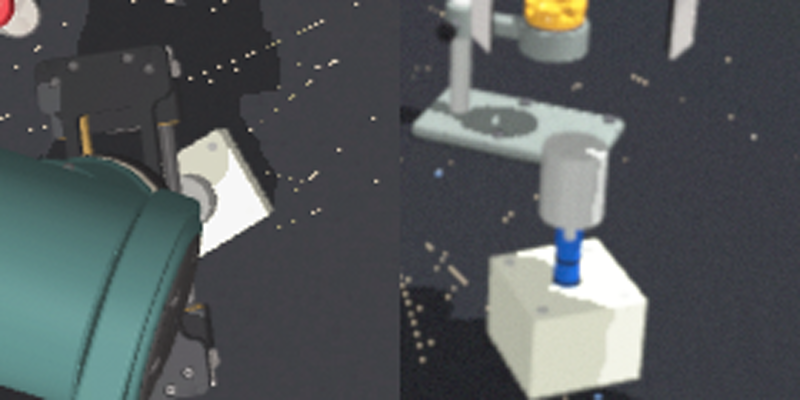

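Side view: the head (col 572, row 180 of the crop) sits below and between the fingers. I'll descend over it.

```bash
python3 -m creep '[[-1,30,-2,0,0,0,0],[-1,60,-2,0,0,0,0],[-1,85,-2,0,0,0,0],[-1,95,-2,0,0,0,0],[-1,95,-2,0,0,0,0]]'
python3 -m creep '[[0,0,0,0,0,0,120],[0,0,0,0,0,0,180],[0,0,0,0,0,0,200],[0,0,0,0,0,0,220],[0,0,0,0,0,0,255]]'
python3 -m creep '[[0,0,0,0,0,0,255],[0,0,0,0,0,0,255],[0,0,0,0,0,0,255],[0,0,0,0,0,0,255]]'
python3 - <<'E'
from bench import robot
from h import *
s=robot.snapshot("side");b=s["color"][190:310,270:410];cv2.imwrite("pics/z2.png",cv2.resize(b,(700,600),interpolation=cv2.INTER_CUBIC))
E
```

```text
time: 3.8
tool_pos: [0.4332, -0.0681, 0.1107]
ee_rot: [-1.571, 0.0, 0.166]
wrist_force: [1.0, 0.3, 0.1]
width: 0.0939
time: 4.42
tool_pos: [0.4333, -0.0686, 0.1105]
ee_rot: [-1.571, -0.0, 0.165]
wrist_force: [-0.2, 0.7, 0.5]
width: 0.0475
time: 4.92
tool_pos: [0.4332, -0.0685, 0.1104]
ee_rot: [-1.571, 0.0, 0.165]
wrist_force: [1.1, 0.3, -0.3]
width: 0.0361
```

View pics/z2.png

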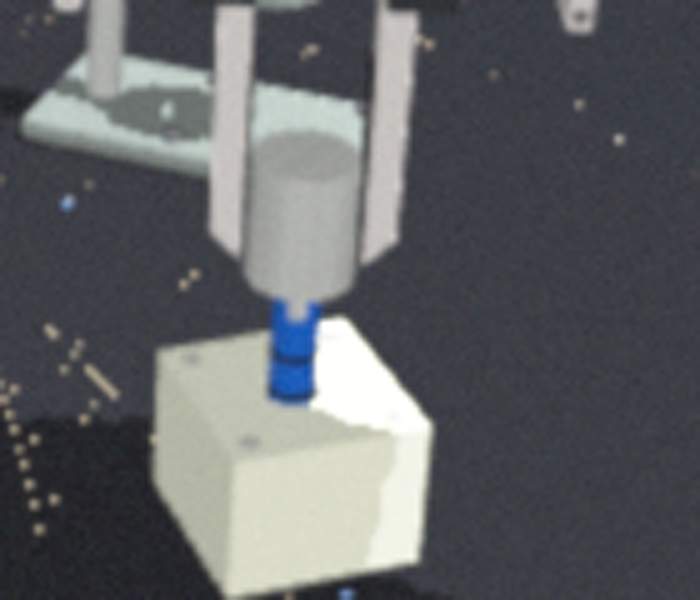

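```bash
python3 -m creep '[[0,-25,0,0,0,0,255],[0,-60,0,0,0,0,255],[0,-95,0,0,0,0,255],[0,-130,0,0,0,0,255],[0,-130,0,0,0,0,255]]'
python3 -m creep '[[0,0,0,0,0,0,255],[0,0,0,0,0,0,255]]'
python3 - <<'E'
from bench import robot
from h import *
s=robot.snapshot("side");cv2.imwrite("pics/side3.png",s["color"])
b=s["color"][110:250,270:410];cv2.imwrite("pics/z3.png",cv2.resize(b,(600,600),interpolation=cv2.INTER_CUBIC))
for n in("handle_tip","cross_key","head_grip"):
    r=robot.landmark_of(n,"side");print(n,[(round(d["p"],2),np.round(d["point"],4)) for d in r[:2]])
todo(robot.get_obs(),[.487,-.3345,.241],.165)
E
```

```text
time: 5.6
tool_pos: [0.4346, -0.0689, 0.2429]
ee_rot: [-1.573, -0.005, 0.165]
wrist_force: [-0.2, 0.1, -2.3]
width: 0.0366
time: 5.85
tool_pos: [0.4323, -0.0683, 0.238]
ee_rot: [-1.569, 0.004, 0.165]
wrist_force: [0.1, 0.8, -3.2]
width: 0.0359
handle_tip [(0.88, array([ 0.4355, -0.0634,  0.1367]))]
cross_key [(0.65, array([ 0.4329, -0.0701,  0.2191]))]
head_grip [(0.62, array([ 0.4322, -0.0672,  0.2575]))]
tcp [ 0.4329 -0.0684  0.2395] rot [-1.57    0.0016  0.1648] F [-0.43  0.97 -1.61] t 6.05 w 0.0362
tool shift mm [   9.7   -1.8 -271.3]
turn deg about tool y -0.01
```

View pics/z3.png

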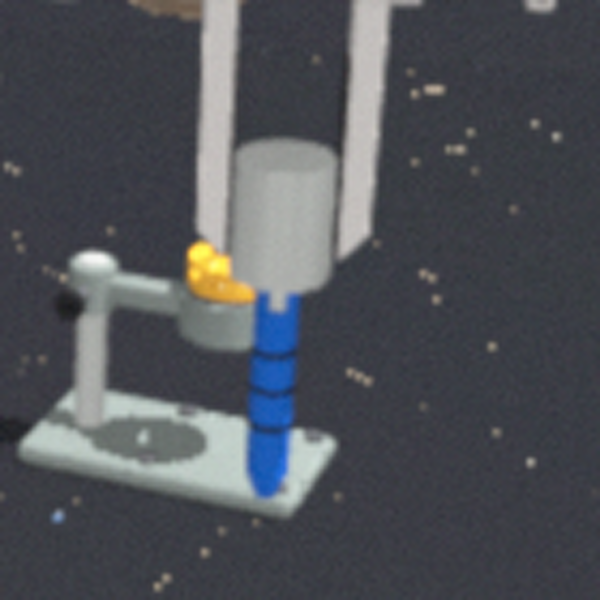

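```bash
cat >> h.py <<'E'
def circ(s,c,r,z,ax=None):
    return np.array([proj(s,[c[0]+r*np.cos(t),c[1]+r*np.sin(t),z]) for t in np.linspace(0,2*np.pi,72)])
def blue(s):
    hsv=cv2.cvtColor(s["color"],cv2.COLOR_BGR2HSV);m=((hsv[...,0]>100)&(hsv[...,0]<130)&(hsv[...,1]>150)).astype(np.uint8)
    n,l,st,ce=cv2.connectedComponentsWithStats(cv2.morphologyEx(m,cv2.MORPH_CLOSE,np.ones((5,5))))
    return l,st,ce
E
python3 - <<'E'
from bench import robot
from h import *
s=robot.snapshot("side");x0,y0=270,110;k=600/140
o=robot.get_obs();print(o["tool_pos"],o["ee_rot"])
c=o["tool_pos"][:2];zu=o["tool_pos"][2]-.011
im=cv2.resize(s["color"][y0:y0+140,x0:x0+140],(600,600),interpolation=cv2.INTER_CUBIC)
for r,z in((.0185,zu+.045),(.0185,zu),(.008,zu-.04),(.008,zu-.08),(.004,zu-.09)):
    cv2.polylines(im,[((circ(s,c,r,z)-[x0,y0]+.5)*k).astype(np.int32)],True,(0,255,255),1)
cv2.imwrite("pics/z4.png",im)
l,st,ce=blue(s)
for i in range(1,len(st)):
    if st[i,4]>100:
        print(st[i])
        for v in range(st[i,1],st[i,1]+st[i,3],4):
            u=np.where(l[v]==i)[0];print(v,u.min(),u.max(),u.mean().round(1))
for z in(zu-.01,zu-.05,zu-.08):print(proj(s,[*c,z]).round(1))
E
```

```text
[ 0.43298994 -0.06846841  0.23976741] [-1.57015202e+00  1.07897851e-03  1.64776489e-01]
[328 178  12  47 411]
178 330 338 333.0
182 330 338 334.0
186 329 338 333.5
190 329 338 333.5
194 328 338 333.0
198 328 337 332.5
202 328 337 332.5
206 328 337 332.5
210 328 336 332.0
214 328 336 332.0
218 328 335 331.5
222 329 334 331.5
[215 302  10  18 102]
302 220 223 221.5
306 219 223 221.0
310 218 222 220.0
314 216 221 218.5
318 215 221 218.0
[334.4 178.2]
[332.9 201.3]
[331.8 218. ]
```

View pics/z4.png

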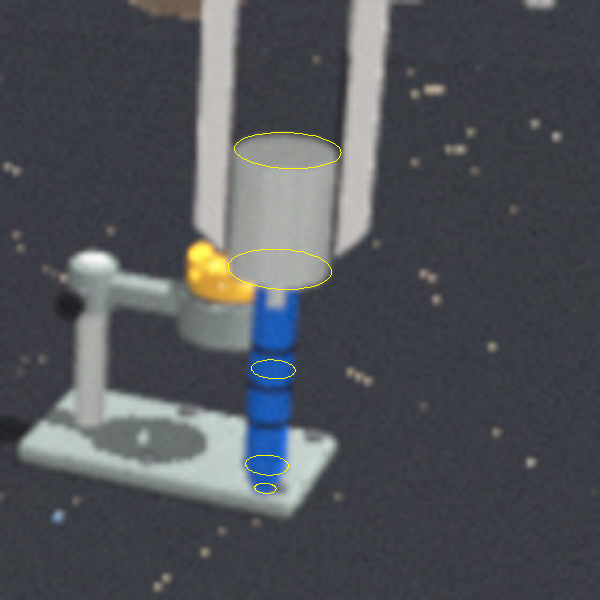

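```bash
python3 -m creep '[[2,0,-40,0,0,0,255],[4,0,-95,0,0,0,255],[6,0,-150,0,0,0,255],[8,0,-205,0,0,0,255],[9.5,0,-250,0,0,0,255]]'
python3 -m creep '[[0.2,0,-21,0,0,0,255],[0.2,0,-21,0,0,0,255],[0.2,0,-21,0,0,0,255],[0.2,0,-21,0,0,0,255],[0.2,0,-21,0,0,0,255]]'
python3 - <<'E'
from bench import robot
from h import *
s=robot.snapshot("side");x0,y0=260,70;k=600/140
o=robot.get_obs();todo(o,[.487,-.3345,.241])
c=o["tool_pos"][:2];zu=o["tool_pos"][2]-.011
im=cv2.resize(s["color"][y0:y0+140,x0:x0+140],(600,600),interpolation=cv2.INTER_CUBIC)
for r,z in((.0185,zu+.045),(.0185,zu),(.008,zu-.04),(.008,zu-.08),(.004,zu-.09)):
    cv2.polylines(im,[((circ(s,c,r,z)-[x0,y0]+.5)*k).astype(np.int32)],True,(0,255,255),1)
cv2.polylines(im,[((circ(s,(.487,-.3345),.0225,.12)-[x0,y0]+.5)*k).astype(np.int32)],True,(0,0,255),1)
cv2.imwrite("pics/z5.png",im)
t=robot.snapshot("top");cv2.imwrite("pics/top5.png",t["color"])
E
```

```text
time: 6.72
tool_pos: [0.4837, -0.3157, 0.2399]
ee_rot: [-1.57, 0.0, 0.164]
wrist_force: [0.8, 1.6, -2.1]
width: 0.0361
time: 7.35
tool_pos: [0.4874, -0.3332, 0.241]
ee_rot: [-1.571, -0.001, 0.166]
wrist_force: [-0.0, 0.6, -2.1]
width: 0.0365
tcp [ 0.4874 -0.3334  0.2409] rot [-1.5711e+00 -5.0000e-04  1.6600e-01] F [ 0.3  -0.56 -1.86] t 7.4 w 0.0364
tool shift mm [-0.6 -0.1 -1. ]
```

View pics/z5.png

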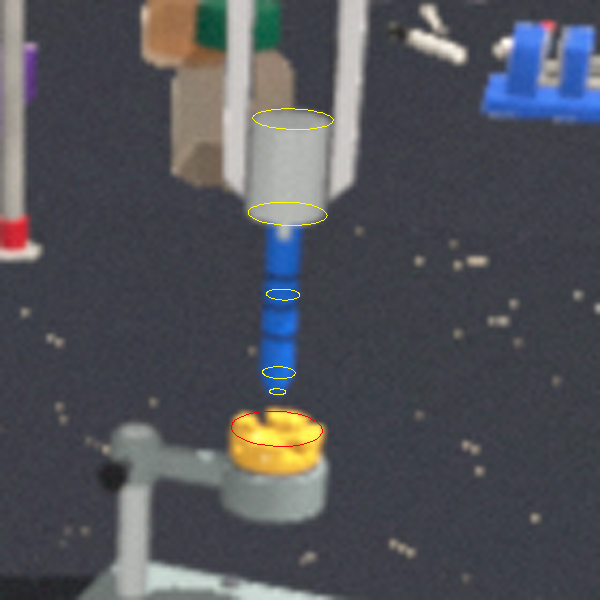

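View pics/top5.png

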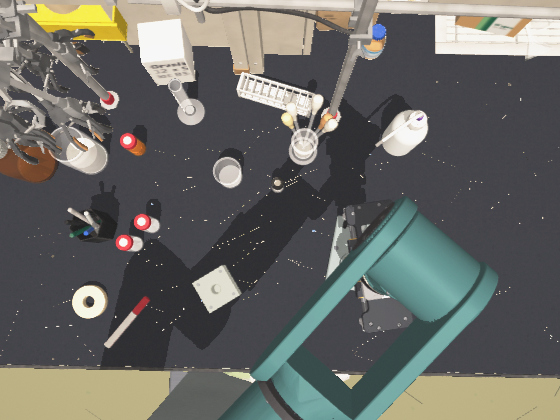

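Run:
```python
from bench import robot
from h import *
s=robot.snapshot("side");o=robot.get_obs();p=o["tool_pos"]
im=s["color"].astype(int);
b=(im[...,0]-im[...,2]);
x0,x1=310,345
for v in range(118,166,3):
    w=np.clip(b[v,x0:x1]-40,0,None);print(v,w.sum(),round((w*np.arange(x0,x1)).sum()/max(w.sum(),1),2))
for z in(.02,.04,.06,.08,.0901,.1):print(proj(s,[p[0],p[1],p[2]-.0105-z]).round(2))
print("tip circle rows",circ(s,p[:2],.004,p[2]-.1005)[:,1].max(), circ(s,p[:2],.008,p[2]-.0905)[:,1].max())
z=cv2.resize(s["color"][150:190,305:345],(600,600),interpolation=cv2.INTER_NEAREST)
P=((circ(s,(.487,-.3345),.0225,.12)-[305,150]+.5)*15).astype(np.int32);cv2.polylines(z,[P],True,(0,0,255),1)
for r,h in((.004,.1005),(.008,.0905)):
  P=((circ(s,p[:2],r,p[2]-h)-[305,150]+.5)*15).astype(np.int32);cv2.polylines(z,[P],True,(0,255,0),1)
cv2.imwrite("pics/z6.png",z)
```

```text
118 0 0.0
121 0 0.0
124 382 326.08
127 816 325.76
130 832 325.68
133 739 325.45
136 776 325.29
139 835 325.12
142 540 324.91
145 965 325.1
148 471 324.85
151 949 324.77
154 974 324.61
157 925 324.51
160 497 324.02
163 0 0.0
[326.15 128.64]
[325.63 138.  ]
[325.13 147.19]
[324.63 156.23]
[324.38 160.73]
[324.14 165.1 ]
tip circle rows 161.3923155741595 157.62327731244818
```

View pics/z6.png

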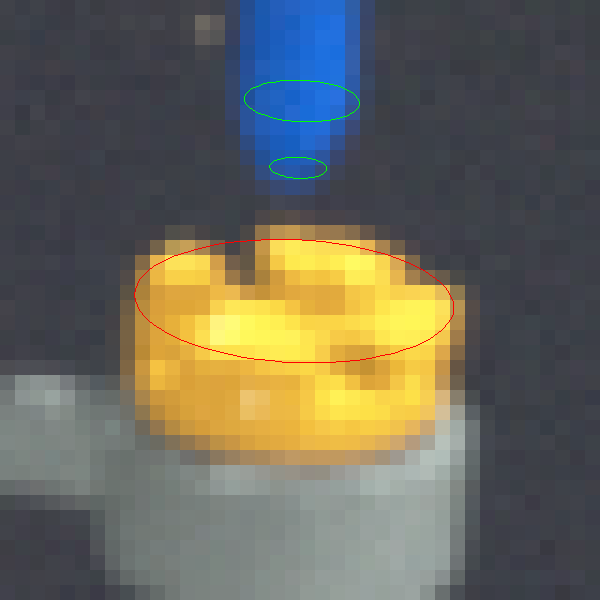

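Run:
```python
from bench import robot
from h import *
t=robot.snapshot("top");z=cv2.resize(t["color"][265:315,190:240],(600,600),interpolation=cv2.INTER_NEAREST)
for c in((.434,-.068),(.434,-.065)):
  P=((circ(t,c,.00925,.055)-[190,265]+.5)*12).astype(np.int32);cv2.polylines(z,[P],True,(0,0,255),1)
cv2.imwrite("pics/z7.png",z)
t0=cv2.imread("pics/top0.png");z=cv2.resize(t0[265:315,185:235],(600,600),interpolation=cv2.INTER_NEAREST)
z=cv2.convertScaleAbs(z,alpha=4,beta=-760)
c=(.434,-.065)
for h in(.1,.145):
  P=((circ(t,c,.0185,h)-[185,265]+.5)*12).astype(np.int32);cv2.polylines(z,[P],True,(0,0,255),1)
cv2.imwrite("pics/z8.png",z)
```

```text
(no output)
```

View pics/z7.png

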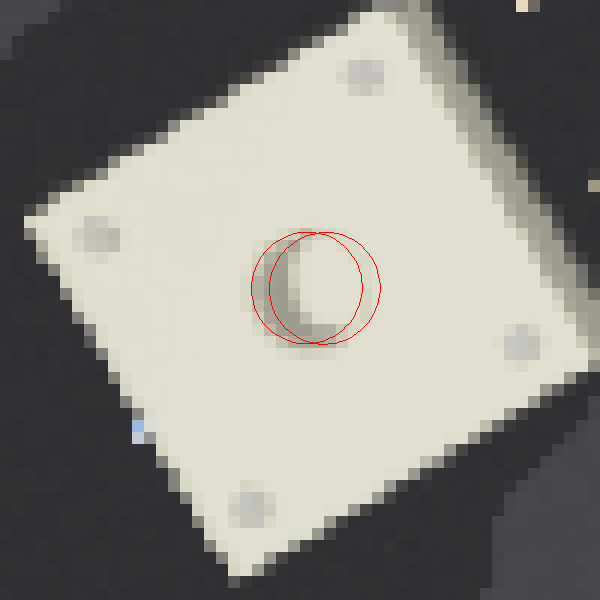

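View pics/z8.png

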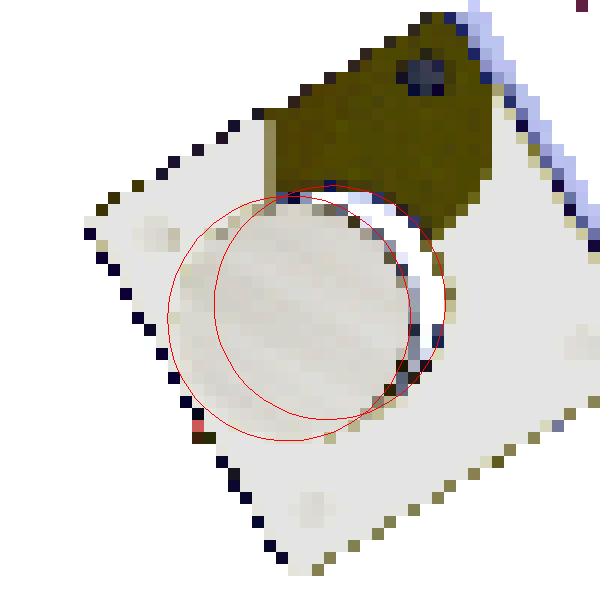

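```bash
python3 -m creep '[[-1.5,0,-4.4,0,0,0,255],[-1.5,0,-4.4,0,0,0,255],[-1.5,0,-4.4,0,0,0,255]]'
python3 - <<'E'
from bench import robot
from h import *
s=robot.snapshot("side");o=robot.get_obs();p=o["tool_pos"]
todo(o,[.4866,-.338,.241])
z=cv2.resize(s["color"][150:190,305:345],(600,600),interpolation=cv2.INTER_NEAREST)
q=(p[0],p[1]+.0035)
for c,r,h in((q,.004,p[2]-.1005),(q,.008,p[2]-.0905),((.4867,-.3345),.0225,.12)):
  P=((circ(s,c,r,h)-[305,150]+.5)*15).astype(np.int32);cv2.polylines(z,[P],True,(0,255,0),1)
cv2.imwrite("pics/z9.png",z)
E
```

```text
time: 7.92
tool_pos: [0.4865, -0.339, 0.2403]
ee_rot: [-1.57, 0.0, 0.165]
wrist_force: [0.0, 0.6, -2.0]
width: 0.0366
tcp [ 0.4865 -0.339   0.2404] rot [-1.5706 -0.      0.1646] F [ 0.65  0.56 -2.05] t 7.97 w 0.0365
tool shift mm [ 0.3 -0.6  0.9]
```

View pics/z9.png

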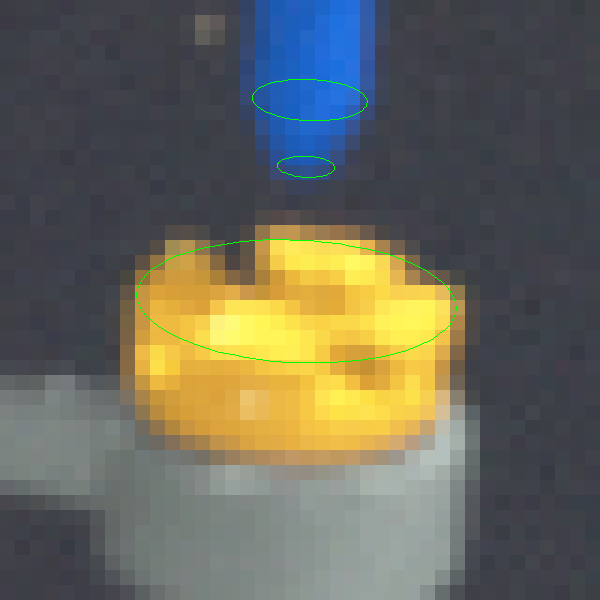

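Run:
```python
from bench import robot
from h import *
s=robot.snapshot("side");t=robot.snapshot("top")
o=robot.get_obs();print(o["tool_pos"].round(4),o["wrist_force"].round(2))
def ov(s,x0,y0,n,c,r,h,f):
  z=cv2.resize(s["color"][y0:y0+n,x0:x0+n],(400,400),interpolation=cv2.INTER_NEAREST)
  P=((circ(s,c,r,h)-[x0,y0]+.5)*400/n).astype(np.int32);cv2.polylines(z,[P],True,(0,0,255),1);return z
a=ov(s,295,240,65,(.4337,-.065),.00925,.055,0)
# foot of holder / sleeve in side: sleeve outer r .026 z .102/.080
b=ov(s,300,150,50,(.4867,-.3345),.026,.102,0)
c=(.4867,-.3345);P=((circ(s,c,.026,.080)-[300,150]+.5)*8).astype(np.int32);cv2.polylines(b,[P],True,(0,255,0),1)
cv2.imwrite("pics/z10.png",np.hstack([a,b]))
```

```text
[ 0.4865 -0.3389  0.2404] [-0.33  0.39 -1.84]
```

View pics/z10.png

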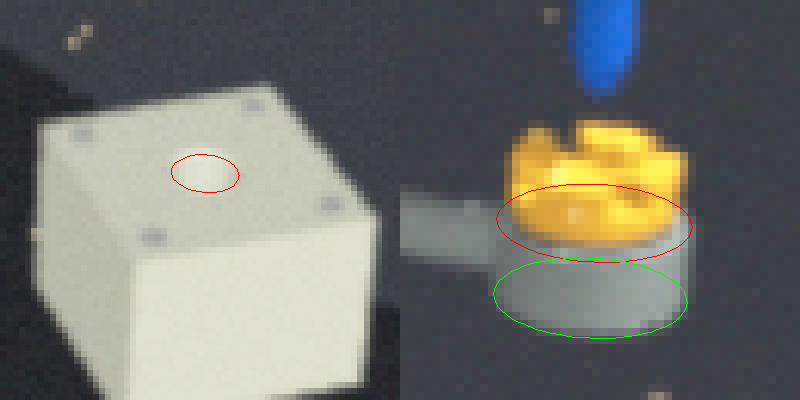

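```bash
python3 -m creep '[[0.2,5,0.6,0,0,0,255],[0.2,12,0.6,0,0,0,255],[0.2,20,0.6,0,0,0,255],[0.2,24,0.6,0,0,0,255],[0.2,24,0.6,0,0,0,255]]'
python3 -m creep '[[0,2,0,0,0,0,255],[0,4,0,0,0,0,255],[0,6,0,0,0,0,255],[0,8,0,0,0,0,255],[0,8,0,0,0,0,255]]'
```

```text
time: 8.7
tool_pos: [0.4864, -0.3381, 0.2157]
ee_rot: [-1.57, 0.001, 0.165]
wrist_force: [0.4, 0.1, -1.5]
width: 0.0362
time: 9.32
tool_pos: [0.4865, -0.3381, 0.2082]
ee_rot: [-1.57, 0.0, 0.165]
wrist_force: [-1.0, 0.0, -1.8]
width: 0.036
```

```bash
python3 -m creep '[[0,3,0,0,0,0,255],[0,6,0,0,0,0,255],[0,9,0,0,0,0,255],[0,12,0,0,0,0,255],[0,12,0,0,0,0,255]]'
```

```text
time: 9.95
tool_pos: [0.4864, -0.3381, 0.196]
ee_rot: [-1.57, 0.0, 0.165]
wrist_force: [-0.0, -0.7, -2.1]
width: 0.0363
```

```bash
python3 -m creep '[[0,5,0,0,0,0,255],[0,10,0,0,0,0,255],[0,15,0,0,0,0,255],[0,20,0,0,0,0,255],[0,20,0,0,0,0,255]]'
python3 -m creep '[[0,6,0,0,0,0,255],[0,12,0,0,0,0,255],[0,18,0,0,0,0,255],[0,24,0,0,0,0,255],[0,24,0,0,0,0,255]]'
python3 - <<'E'
from bench import robot
from h import *
s=robot.snapshot("side");x0,y0=280,100
cv2.imwrite("pics/z11.png",cv2.resize(s["color"][y0:y0+100,x0:x0+100],(600,600),interpolation=cv2.INTER_CUBIC))
E
```

```text
time: 10.58
tool_pos: [0.4863, -0.338, 0.1756]
ee_rot: [-1.57, 0.001, 0.165]
wrist_force: [-1.2, -0.2, -2.5]
width: 0.0362
time: 11.2
tool_pos: [0.4863, -0.3379, 0.1515]
ee_rot: [-1.569, 0.001, 0.165]
wrist_force: [-0.6, -0.1, -2.3]
width: 0.0363
```

View pics/z11.png

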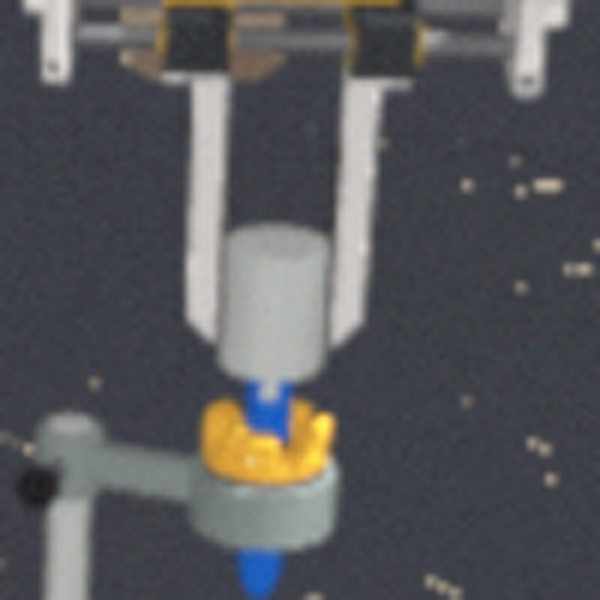

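```bash
python3 -m creep '[[0,4,0,0,0,0,255],[0,8,0,0,0,0,255],[0,11,0,0,0,0,255],[0,12,0,0,0,0,255],[0,12,0,0,0,0,255]]'
python3 -m creep '[[0,0.5,0,0,0,0,255],[0,1,0,0,0,0,255],[0,1,0,0,0,0,255]]'
python3 -m creep '[[0,0.5,0,0,0,0,255],[0,1,0,0,0,0,255],[0,1,0,0,0,0,255]]'
```

```text
time: 11.88
tool_pos: [0.4866, -0.3382, 0.1404]
ee_rot: [-1.571, 0.0, 0.165]
wrist_force: [0.3, -0.0, -1.9]
width: 0.0365
time: 12.25
tool_pos: [0.4866, -0.3382, 0.1394]
ee_rot: [-1.571, -0.0, 0.165]
wrist_force: [0.5, -0.3, -2.0]
width: 0.0363
time: 12.62
tool_pos: [0.4866, -0.3382, 0.1384]
ee_rot: [-1.571, 0.0, 0.165]
wrist_force: [0.7, 0.2, -1.2]
width: 0.0364
```

```bash
python3 -m creep '[[0,0.5,0,0,0,0,255],[0,0.8,0,0,0,0,255],[0,0.8,0,0,0,0,255]]'
python3 -m creep '[[0,0.4,0,0,0,0,255],[0,0.8,0,0,0,0,255],[0,0.8,0,0,0,0,255]]'
```

```text
time: 13.0
tool_pos: [0.4866, -0.3382, 0.1376]
ee_rot: [-1.571, 0.0, 0.165]
wrist_force: [-0.4, 0.1, -0.7]
width: 0.0364
time: 13.38
tool_pos: [0.4867, -0.3383, 0.1375]
ee_rot: [-1.571, -0.0, 0.165]
wrist_force: [-1.4, -0.5, 1.6]
width: 0.0365
```

```bash
python3 -m creep '[[0,0.3,0,0,0,0,255],[0.1,0.5,0,0,-3,0,255],[0.3,0.5,0,0,-6,0,255],[0.3,0.5,0,0,-6,0,255]]'
python3 -m creep '[[0.15,0,0,0,-3,0,255],[0.3,0,0,0,-6,0,255],[0.3,0,0,0,-6,0,255]]'
```

```text
time: 13.88
tool_pos: [0.4874, -0.3387, 0.1373]
ee_rot: [-1.573, -0.001, 0.269]
wrist_force: [-0.2, 1.0, 2.8]
width: 0.0363
time: 14.25
tool_pos: [0.4877, -0.3386, 0.1372]
ee_rot: [-1.573, -0.001, 0.373]
wrist_force: [-1.0, -0.6, 3.3]
width: 0.0365
```

```bash
python3 -m creep '[[0.15,0,0,0,-2,0,255],[0.2,0,0.05,0,-4,0,255],[0.2,0,0.05,0,-4,0,255]]'
python3 -m creep '[[0.15,0,0,0,-2,0,255],[0.2,0,0.05,0,-4,0,255],[0.2,0,0.05,0,-4,0,255]]'
python3 - <<'E'
from bench import robot
from h import *
s=robot.snapshot("side");x0,y0=280,100
o=robot.get_obs();print(o["wrist_torque"].round(3))
cv2.imwrite("pics/z12.png",cv2.resize(s["color"][y0:y0+100,x0:x0+100],(600,600),interpolation=cv2.INTER_CUBIC))
E
```

```text
time: 14.62
tool_pos: [0.4877, -0.3382, 0.1366]
ee_rot: [-1.572, -0.001, 0.444]
wrist_force: [-0.0, -1.2, 3.9]
width: 0.0363
time: 15.0
tool_pos: [0.488, -0.3378, 0.1365]
ee_rot: [-1.571, -0.001, 0.514]
wrist_force: [2.5, 0.5, 3.4]
width: 0.0362
[-0.027 -0.429 -0.004]
```

View pics/z12.png

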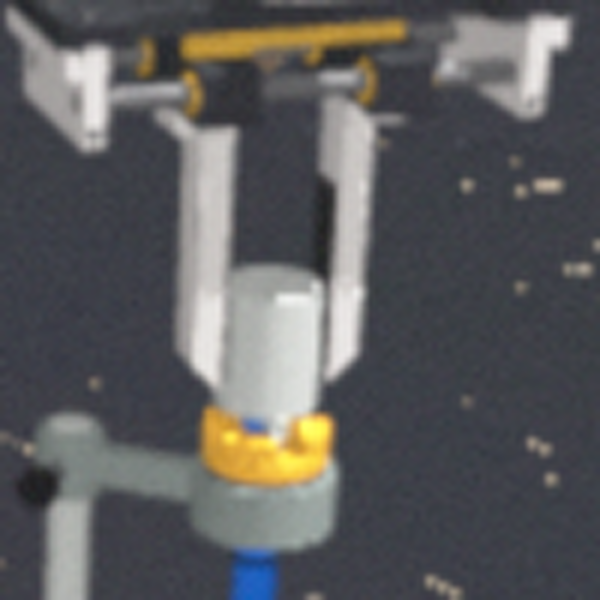

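The key's end (col 280, row 430 of the crop) is almost at the front notch (col 285). I'll continue in small steps.

```bash
python3 -m creep '[[0.1,0,0,0,-2,0,255],[0.1,0,0,0,-2,0,255]]'
python3 -m creep '[[0.1,0,0,0,-2,0,255],[0.1,0,0,0,-2,0,255]]'
```

```text
time: 15.3
tool_pos: [0.4879, -0.3377, 0.1364]
ee_rot: [-1.571, -0.001, 0.549]
wrist_force: [3.8, -0.6, 4.0]
width: 0.0366
time: 15.55
tool_pos: [0.4863, -0.3373, 0.135]
ee_rot: [-1.567, 0.002, 0.584]
wrist_force: [-0.5, 0.6, -2.0]
width: 0.0361
```

The push fell from +4 to −2 N, so the key dropped in at 24°. I'll stop turning and lower it.

```bash
python3 -m creep '[[0,1,0,0,0,0,255],[0,2,0,0,0,0,255],[0,2,0,0,0,0,255]]'
python3 -m creep '[[0,0.5,0,0,0,0,255],[0,1,0,0,0,0,255],[0,1,0,0,0,0,255]]'
```

```text
time: 15.92
tool_pos: [0.487, -0.3375, 0.1333]
ee_rot: [-1.569, 0.001, 0.584]
wrist_force: [-0.1, 0.0, -1.7]
width: 0.0364
time: 16.3
tool_pos: [0.4874, -0.3379, 0.1333]
ee_rot: [-1.571, 0.0, 0.584]
wrist_force: [-0.8, -0.4, -1.7]
width: 0.0366
```

```bash
python3 -m creep '[[0,0.5,0,0,0,0,255],[0,1,0,0,0,0,255],[0,1,0,0,0,0,255]]'
python3 -m creep '[[0,0.5,0,0,0,0,255],[0,0.8,0,0,0,0,255],[0,0.8,0,0,0,0,255]]'
python3 -m creep '[[0,0.5,0,0,0,0,255],[0,0.8,0,0,0,0,255],[0,0.8,0,0,0,0,255]]'
```

```text
time: 16.68
tool_pos: [0.4876, -0.338, 0.1324]
ee_rot: [-1.571, 0.0, 0.584]
wrist_force: [-1.5, -0.0, -1.5]
width: 0.0364
time: 17.05
tool_pos: [0.4876, -0.3379, 0.1316]
ee_rot: [-1.571, 0.0, 0.584]
wrist_force: [-0.9, -1.4, -1.7]
width: 0.0362
time: 17.42
tool_pos: [0.4876, -0.3379, 0.1307]
ee_rot: [-1.571, 0.0, 0.584]
wrist_force: [-2.2, -1.8, -1.4]
width: 0.036
```

```bash
python3 -m creep '[[0,0.4,0,0,0,0,255],[0,0.6,0,0,0,0,255],[0,0.6,0,0,0,0,255]]'
python3 -m creep '[[0,0.4,0,0,0,0,255],[0,0.6,0,0,0,0,255],[0,0.6,0,0,0,0,255]]'
python3 - <<'E'
from bench import robot
from h import *
s=robot.snapshot("side");x0,y0=280,100
cv2.imwrite("pics/z13.png",cv2.resize(s["color"][y0:y0+100,x0:x0+100],(600,600),interpolation=cv2.INTER_CUBIC))
E
```

```text
time: 17.8
tool_pos: [0.4876, -0.3379, 0.1305]
ee_rot: [-1.571, 0.0, 0.584]
wrist_force: [-1.5, -1.0, 2.3]
width: 0.0365
time: 18.18
tool_pos: [0.4877, -0.3379, 0.1301]
ee_rot: [-1.571, 0.0, 0.584]
wrist_force: [-3.4, -1.1, 3.6]
width: 0.0366
```

View pics/z13.png

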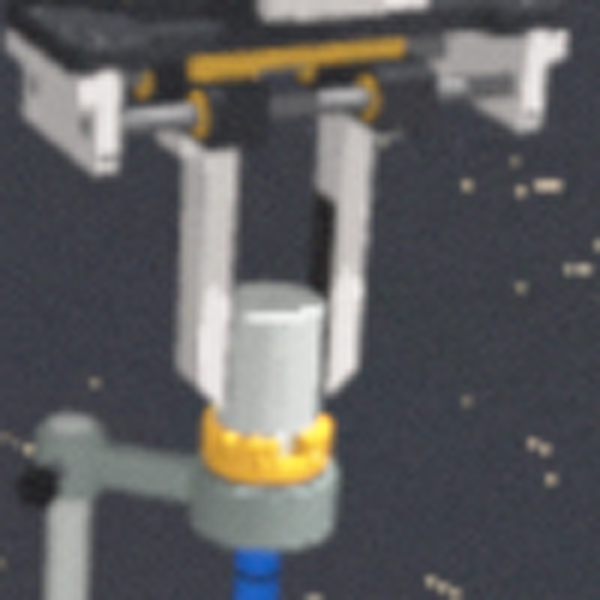

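```bash
python3 -m creep '[[0,0,0,0,0,0,140],[0,0,0,0,0,0,100],[0,0,0,0,0,0,0],[0,0,0,0,0,0,0],[0,0,0,0,0,0,0]]'
python3 -m creep '[[0,0,0,0,0,0,0],[0,0,0,0,0,0,0],[0,-10,0,0,0,0,0],[0,-30,0,0,0,0,0],[0,-60,0,0,0,0,0]]'
python3 -m creep '[[0,-50,0,0,0,0,0],[0,-80,0,0,0,0,0],[0,-80,0,0,0,0,0],[0,-80,0,0,0,0,0]]'
python3 - <<'E'
from bench import robot
from h import *
s=robot.snapshot("side");x0,y0=280,100
cv2.imwrite("pics/side14.png",s["color"])
z=cv2.resize(s["color"][y0:y0+100,x0:x0+100],(600,600),interpolation=cv2.INTER_CUBIC)
for r,h in((.0185,.165),(.0185,.12)):
  P=((circ(s,(.4867,-.3345),r,h)-[x0,y0]+.5)*6).astype(np.int32);cv2.polylines(z,[P],True,(0,0,255),1)
cv2.imwrite("pics/z14.png",z)
for n in("tamper","ring_top","vial_c","beaker","handle_tip"):
    r=robot.landmark_of(n,"side");print(n,[(round(d["p"],2),np.round(d["point"],4)) for d in r[:2]])
E
```

```text
time: 18.85
tool_pos: [0.4878, -0.3376, 0.1294]
ee_rot: [-1.571, -0.0, 0.584]
wrist_force: [0.3, -0.1, 0.5]
width: 0.0789
time: 19.48
tool_pos: [0.4873, -0.3375, 0.1899]
ee_rot: [-1.569, 0.0, 0.584]
wrist_force: [0.1, 0.1, 0.7]
width: 0.0939
time: 19.98
tool_pos: [0.4874, -0.3375, 0.2682]
ee_rot: [-1.569, 0.0, 0.584]
wrist_force: [0.2, 1.2, -0.3]
width: 0.094
tamper [(0.66, array([ 0.4882, -0.3358,  0.1187])), (0.61, array([ 0.4879, -0.3402,  0.1187]))]
ring_top []
vial_c [(0.82, array([ 6.545e-01, -1.912e-01,  4.000e-04])), (0.2, array([ 0.4906, -0.3347,  0.0311]))]
beaker [(0.66, array([ 0.6775, -0.0887, -0.0027]))]
handle_tip [(0.91, array([ 0.4896, -0.3373,  0.027 ]))]
```

View pics/z14.png

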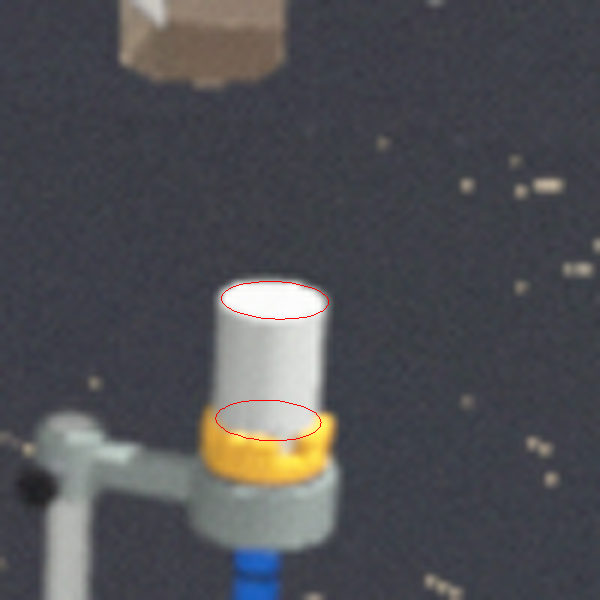

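The head matches its seated model outline to within about 0.5 px. It is upright, and the gripper is clear. Handing in.

Run:
```python
from bench import robot
o=robot.get_obs();print(o["time"],o["qvel"].round(3));robot.close_job()
```

```text
20.275 [-0.001 -0.006 -0.01   0.002  0.001  0.   ]
the job is handed in; nothing more can be done
```

The tamper is hanging in the ring with its key in the notches. I handed the job in at about 20.3 s, with no verdict reported.

- **Insertion:** I drew it out of the drain block and lowered it handle-first through the ring. The key met the teeth at about 4 N.
- **Turning:** I turned it in small steps under about 4–6 N. After about 24° the push fell away as the key dropped into the notches, and I stopped there.
- **Seating and release:** I lowered it until the head met the rim, with the tool at 0.1305 m, the seated height I had worked out, pressing on to about 5 N. Then I let go and withdrew upward.

**Last checks:**
- **Tamper:** the side picture shows the head upright on the ring, within about 0.5 px of the expected outline. The detector puts its origin at z ≈ 0.119 m, against a rim at 0.120 m.
- **Bystanders:** the vial and beaker read within about 5 mm of where they started, which is roughly the detector's error.
- **Robot:** the gripper was clear of everything, and the wrist force was near zero.

**What disagreed:**
- **Ring position:** the detectors and my top-camera measurement differed by about 4 mm in y. I went by the top camera, measuring the ring relative to the drain block, and the handle went in without resistance.
- **Grip offset:** the pictures put the tamper about 3.5 mm off the gripper's centre along the pads, and I allowed for this while turning.
- **Detector miss:** after release, the `ring_top` detector found nothing in the side view, so I could not check the rim that way.
- **Top view:** I took no final top picture, so the last check rests on the side camera alone.

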